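Push the slim tap home in the filter's push-in port

ROBOT

A 6-joint arm with a two-finger parallel gripper is mounted at the origin on the work surface. World frame = base frame: x ahead of the robot, y to its left, z up, the work surface at z = 0. Lengths are in m, angles in rad, forces in N, time in s.
With the tool pointing down it reaches from about 0.3 to 0.85 m from the base axis. Payload 4.2 kg.
Tool frame: the origin (TCP) lies between the finger pads; the fingertips stand 17 mm ahead of it and the grasp point (between the pads) lies 2 mm behind it; y points along the fingers, x is the direction in which the jaws open and shut, and the axes are right-handed (so a half turn about y gives the same grasp; the last joint's range is limited). The gripper opens to 91 mm and grips with 3 to 60 N. Pads are 32 mm wide; open, the fingers measure 118 mm over their backs; the gripper's body (76 mm by 178 mm) begins 60 mm behind the grasp point.
Start: joints at [-0.02, 0.32, 1.565, -0, 1.257, -0.02], TCP at [0.575, 0, 0.231] pointing down, gripper open.
Joint ranges: [-3.11, 3.11], [-0.84, 2.01], [0.21, 2.61], [-1.34, 4.49], [0.05, 2.63], [-2.56, 2.56]. Speed limits (rad/s): [2.57, 2.57, 3.14, 3.14, 3.14, 3.14].

INTERFACE

Orientations are given as a unit quaternion [x, y, z, w].
In Python, from workcell import env gives the robot as it stands.
- The arm moves only by the tool drive_tool, never from a script. Its argument "steps" is a list that holds one entry, the list of rows, each a list of 6 numbers: the shift along the tool's x, y, z in cm, then the turn, a rotation vector about the tool's x, y, z in rad. In form: [[[tx, ty, tz, wx, wy, wz], ...]]. A call has 1 to 20 rows; each row shifts and turns the pose as measured when the row begins, along the tool's axes as they then stand; what a row does not reach is not made up. A row lasts 1/12 s, in which the tool goes at most 41.7 mm and 7.16 degrees, less where a joint would pass 70% of its speed; a pose out of reach is approached as far as the arm can. A call with a gripper value outside its range is refused whole. "jaw" is the finger opening in cm, from 0 to 9.12, set as the call begins (left out, the last holds). The fingers move at their own pace and stop on an object; the grip force is fixed at half the most. Time passes only in rows, so rows that do not move let the fingers close. It gives the time, the measured TCP pose, the force and the opening at its end, in the units of the state.
- env.state(): the state, without advancing time (a new reading comes with each control period).
- env.camera(name): name is "scene" or "side" or "wrist"; returns the picture (400x640x3 uint8, red, green, blue); there is no depth.
- env.camera_model(name): a dict with "fx", "fy", "cx", "cy" (pixels), "extrinsics" (4x4, takes a point from camera to world coordinates); the wrist camera has in their place "mount" (4x4, takes a point from camera to tool coordinates, whose origin is the TCP and whose axes are the tool frame's). Camera axes: x right, y down, z forward; pixel columns grow to the right and rows downward; lengths in m; the calibration is good to about 2 mm. A picture is of the moment at which its call begins: read the wrist's pose just before it. camera_model takes no time and is no camera call.
- env.sign_off(): hands the job in, once; it reports no verdict.
The state is a dict: "time_s": time; "joint_positions": joint angles; "joint_vel": joint speeds; "joint_efforts": joint torques, N m; "position": TCP position; "orientation": TCP orientation; "wrist_force": force on the tool from outside, world axes, zero at the start; "moment": the same for the moment, N m; "finger_gap": finger opening in m.
Only numpy, scipy, OpenCV 4.12 (cv2) and the standard library are available. Lean on these libraries where they do the work, as an engineer would, in place of code of your own. Each camera call takes 0.05 s, during which the arm holds its last target. There are 200 camera calls.

TASK

Take the slim tap out of its stand and push its stem down into the push-in port of the water filter, past the grip until it is fully home, with its outlet over the drip tray; the sprung head gives way, so keep pushing until it has really gone in, but never force it (30 N is plenty). Before letting go, pull up gently for a moment until the head visibly rises on its springs by a few millimetres with the tap still home, to prove the grip has caught, then let go and leave the tap standing there. Leave the fat tap and everything else where it is.

Things in the scene. Friction and masses are not known exactly. Their poses are not given: they have to be found in the camera images.
- unit: Countertop drinking-water filter, heavy and fixed: a white box (130 x 150 x 98 mm high) with a grey drip tray (100 x 120 mm, 12 mm high) at its front. Origin: on the counter, straight below the axis of its push-in port; -x points from the port over the drip tray (box from x = -35 to +95 mm, tray from -135 to -35 mm), z up.
- port (a point): Centre of the mouth of the upright push-in port on top of the unit: a round white head 56 mm across with a flared steel collar, the only port; 135 mm above the counter at rest; axes as unit, the bore runs down its -z. The collar is a funnel 28 mm wide at the mouth narrowing to 18 mm about 11 mm down; the bore below is 18 mm wide. It moves with the head.
- balls (a point): On the bore's axis, 30 mm below the mouth: the level of the grip, three sprung steel balls. The tap's tapered end meets them about 20 mm above the floor; they must be forced apart (10 to 20 N straight down at the peak), then snap into the groove of the stem over its last 4 mm to the floor and hold it (up to about 14 N upwards, about 1 mm of play).
- bore_floor (a point): Centre of the solid floor of the bore, 48 mm below the mouth: the tip of the stem rests here when fully home.
- head (a joint): Up-and-down travel (m) of the port head: it floats on springs in the unit, 0 at rest, negative when pushed down, positive when pulled up; about 1.5 N per mm both ways, hard stops at -18 mm (about 27 N) and +12 mm. So the head sinks 7 to 13 mm while the grip is being forced, and a push to the place where the floor was measured at rest stops short.
- tap: The slim tap to fit (90 g, loose, all steel): an upright rigid stem 16 mm in diameter, a side outlet tube (13 mm in diameter, axis 87 mm above the tip) along the tap's -x, ending in a down-turned nozzle, and a black square-sided handle on top. Origin: centre of the lower tip; z up the stem. It starts upright in the hole of stand_a, its tip 10 mm above the counter.
- tip (a point): Lower tip of the slim tap's stem (its origin). The lowest 14 mm taper to 9 mm in diameter; a groove 11 mm in diameter runs 14 to 26 mm above the tip.
- handle (a point): Centre of the slim tap's black handle, 121 mm above the tip: 22 mm along the tap's x, 18 mm along its y (take it across y), 40 mm tall (101 to 141 mm above the tip).
- outlet (a point): Mouth of the slim tap's nozzle: 75 mm from the stem axis along the tap's -x, 66.5 mm above the tip.
- stand_a: Fixed grey block, 70 x 70 x 60 mm high, with an 18 mm hole 50 mm deep in its top, in which the slim tap stands. Origin: centre of the underside.
- stand_b: Fixed grey block of the same outer size with a 24 mm hole, for the fat tap. Origin: centre of the underside.
- fat_tap: Another tap, not wanted: stem 22 mm in diameter and a round black knob (32 mm wide, top 128 mm above its tip), standing in stand_b. Origin: centre of the lower tip.
- glass1: Glass tumbler, 68 mm wide, 88 mm tall, origin under its centre.
- glass2: Glass tumbler like glass1.
- bottle1: Clear water bottle, 60 mm wide, 190 mm tall, on the brass tray at the back; origin under its centre.
- bottle2: Water bottle like bottle1.
- mug: White mug, 76 mm wide, 85 mm tall, origin under its centre.
- jar: Amber jar with steel lid, 64 mm wide, 90 mm tall, origin under its centre.
- spoon: Spoon lying on the counter.
Mind the look-alikes: they are no part of the job. What is shaped like the tap but pink or yellow is not meant.

How it is judged:
On the way, in this order (a step that is already met when the one before it is completed fails the run):
1. the slim tap's stem is fully home in the port (tip within 2.5 mm of the floor) (z of tip in the frame of port below -0.0455 m and horizontal distance between tip and port below 0.005 m and angle between tap's own z axis and vertical below 0.09 rad), for 0.2 s.
2. pull test: the tap lifts the head at least 2 mm above its rest on its springs and stays home (all of step 1 and value of joint head above 0.002 m), for 0.2 s.
At the end, for the whole second after the job is handed in: The slim tap stands in the port, tip within 2.5 mm of the floor of the bore and within 5 mm of its axis, upright within 0.09 rad, its outlet over the drip tray (within about 34 degrees of the unit's -x), at rest, and the head back at rest height within 1.5 mm (all of step 1 and x of outlet in the frame of port below -0.062 m and value of joint head between -0.0015 and 0.0015 m and linear speed of tap below 0.02 m/s); the robot touches nothing.
It fails at once if the tap or the robot presses or pulls on the filter unit with more than 60 N in all (contacts added up; a steady push of 30 N stays below) (contact force between any of tap, the arm, the fingers and unit above 60 N).
It fails at once if the fat tap or another bystander is moved more than 25 mm (distance of any of fat_tap, bottle1, bottle2, glass1, glass2, mug, jar, spoon from where it was at the start of the episode above 0.025 m).
It fails at once if a bystander is tipped (angle between any of fat_tap, bottle1, bottle2, glass1, glass2, mug, jar's own z axis and vertical above 0.3 rad).
It also fails if it takes over 64 s, if anything falls off the work surface, if the arm or the gripper's body presses on something with over 40 N, if the wrist force passes 120 N, or if a joint passes its speed limit or range.

## Working session

There is one attempt and no reset: what is moved stays moved. The work goes in short steps, Python scripts to look and compute and a tool call to move; the robot and the scene stay as the last step left them, time stands still between calls to the robot, and variables do not carry over. Pictures are saved under pics/ and viewed, about 8 in all and at most 12, crops included, and the job is handed in when it is done.

Besides the shell and the picture viewer there is one more tool, called after ">>>" by a JSON object that holds its "fn" and its "kwargs", one argument or row to a line. drive_tool: Moves the arm, as the interface text tells. Its arguments: {"type":"object","properties":{"steps":{"type":"array","items":{"type":"array","items":{"type":"array","items":{"type":"number"}}}},"jaw":{"type":"number"}},"required":["steps"]}

```bash
ls; mkdir -p pics; python3 - <<'E'
from workcell import env
import cv2,numpy as np
s=env.state();print(s)
for n in("scene","side"):
    cv2.imwrite(f"pics/{n}0.png",env.camera(n)[:,:,::-1]); m=env.camera_model(n);print(n,{k:np.round(v,4).tolist() for k,v in m.items() if k!='name' and not isinstance(v,str)})
m=env.camera_model("wrist");print({k:np.round(v,4).tolist() for k,v in m.items() if not isinstance(v,str)})
E
```

```text
pics
{'time_s': 0.0, 'joint_positions': array([-2.00117340e-02,  3.20304493e-01,  1.56564658e+00, -3.85838646e-05,
        1.25740529e+00, -1.99913200e-02]), 'joint_vel': array([-0.00045166,  0.00177511,  0.00036963, -0.00156817, -0.00056742,
       -0.00051648]), 'joint_efforts': array([-5.01459035e-04, -4.12465632e+01, -2.31973493e+01,  7.28826877e-02,
        4.58198413e-02, -1.41870069e-04]), 'position': array([ 5.74535388e-01, -8.38001610e-06,  2.30125625e-01]), 'orientation': array([ 7.07107005e-01, -6.26699864e-04, -6.20698808e-04, -7.07106007e-01]), 'wrist_force': array([-0.23470236, -0.04438831, -0.33452354]), 'moment': array([-0.00456832, -0.03301361, -0.00671432]), 'finger_gap': 0.09123778539392959}
scene {'fx': 363.8976, 'fy': 363.8976, 'cx': 316.9983, 'cy': 201.1915, 'extrinsics': [[-0.7002, 0.5809, -0.4151, 0.9557], [0.714, 0.5713, -0.4049, 0.4604], [0.0019, -0.5798, -0.8147, 0.9111], [0.0, 0.0, 0.0, 1.0]]}
side {'fx': 503.1338, 'fy': 503.1338, 'cx': 320.2257, 'cy': 200.704, 'extrinsics': [[0.8139, -0.3988, 0.4226, -0.0198], [-0.581, -0.5712, 0.5799, -0.7445], [0.0101, -0.7174, -0.6966, 1.0238], [0.0, 0.0, 0.0, 1.0]]}
{'fx': 275.7528, 'fy': 275.7528, 'cx': 320.1689, 'cy': 195.2719, 'mount': [[1.0, -0.0004, -0.001, 0.0004], [0.0008, -0.2789, 0.9603, -0.1539], [-0.0007, -0.9603, -0.2789, 0.0806], [0.0, 0.0, 0.0, 1.0]]}
```

View pics/scene0.png

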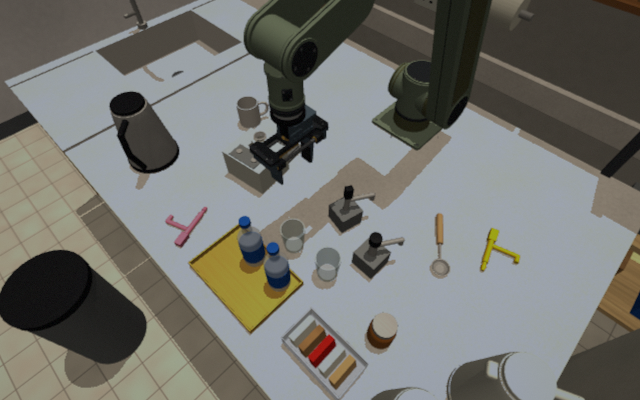

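View pics/side0.png

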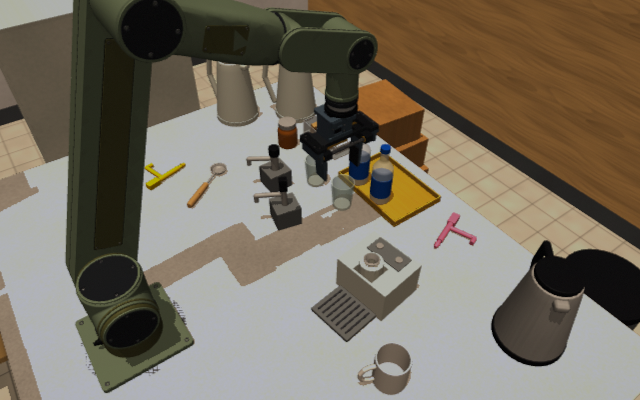

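```bash
python3 - <<'E'
import cv2,numpy as np
a=cv2.imread("pics/scene0.png");b=cv2.imread("pics/side0.png")
r=lambda i,x,y,w,h,k:cv2.resize(i[y:y+h,x:x+w],None,fx=k,fy=k,interpolation=cv2.INTER_CUBIC)
A=r(a,320,175,100,110,4);B=r(b,240,135,80,110,4);C=r(b,305,230,133,70,0+6)[:420,:798]
B=B[:440];out=np.zeros((600,800,3),np.uint8)
out=np.zeros((590,800,3),np.uint8)
out[:440-140,:400]=A[:300];out[:300,400:720]=B[:300]
cv2.imwrite("pics/c1.png",np.hstack([A,B]));cv2.imwrite("pics/c2.png",r(b,305,225,130,120,5))
E
```

```text
(no output)
```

View pics/c1.png

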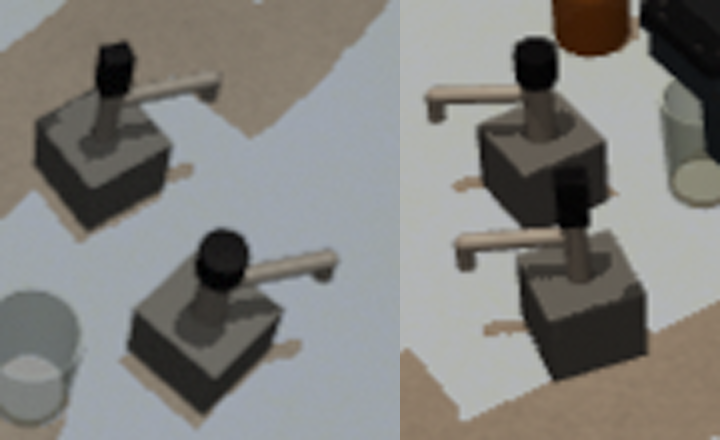

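View pics/c2.png

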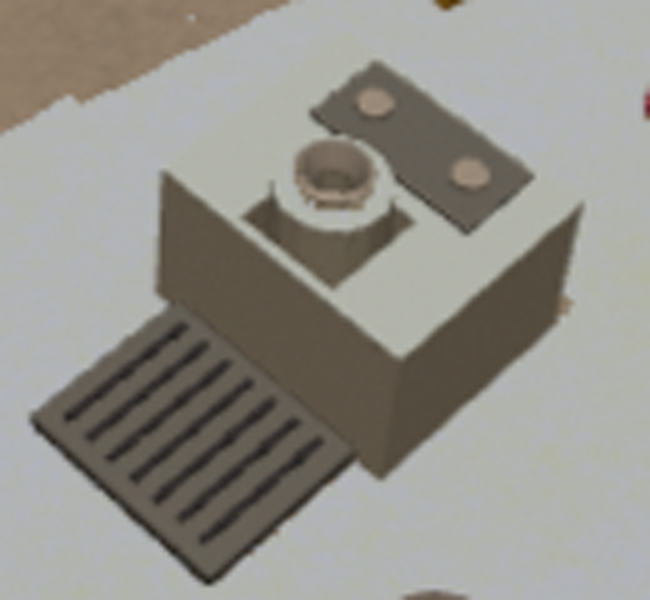

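```bash
cat >h.py <<'E'
from workcell import env
import numpy as np,cv2
from scipy.spatial.transform import Rotation as R
def ray(name,uv,pose=None):
    m=env.camera_model(name)
    if name=="wrist":
        T=np.eye(4);T[:3,:3]=R.from_quat(pose[1]).as_matrix();T[:3,3]=pose[0];E=T@np.array(m["mount"])
    else:E=np.array(m["extrinsics"])
    d=E[:3,:3]@[(uv[0]-m["cx"])/m["fx"],(uv[1]-m["cy"])/m["fy"],1]
    return E[:3,3],d
def at(name,uv,z,pose=None):
    o,d=ray(name,uv,pose);return o+d*(z-o[2])/d[2]
def proj(name,p,pose):
    m=env.camera_model(name);T=np.eye(4);T[:3,:3]=R.from_quat(pose[1]).as_matrix();T[:3,3]=pose[0]
    q=np.linalg.inv(T@np.array(m["mount"]))@np.append(p,1);return [m["fx"]*q[0]/q[2]+m["cx"],m["fy"]*q[1]/q[2]+m["cy"]]
E
python3 - <<'E'
from h import *
np.set_printoptions(precision=4,suppress=True)
for l,n,uv,z in [("handle","scene",(348.75,192.5),.131),("top","scene",(348.7,186.7),.151),("elbow","scene",(373.2,195.5),.097),("handle","side",(283,185),.131),("elbow","side",(256.2,195.5),.097),("fat knob","scene",(375.4,240),.133),
 ("port","side",(372,258.3),.135)]:print(l,n,at(n,uv,z))
S=[((-.135,.06),(312,308.6),.012),((-.135,-.06),(347,341),.012),((-.035,.075),(337.6,259.4),.098),((-.035,-.075),(385.4,296.6),.098),((.095,-.075),(421.6,266),.098)]
A=np.array([s[0] for s in S]);B=np.array([at("side",s[1],s[2])[:2] for s in S]);print(B)
a=A-A.mean(0);b=B-B.mean(0);th=np.arctan2((a[:,0]*b[:,1]-a[:,1]*b[:,0]).sum(),(a*b).sum());c,s=np.cos(th),np.sin(th);M=np.array([[c,-s],[s,c]])
t=B.mean(0)-M@A.mean(0);print("unit",t,th,"res",(A@M.T+t-B))
E
```

```text
handle scene [0.4783 0.1134 0.131 ]
top scene [0.4763 0.1095 0.151 ]
elbow scene [0.4176 0.1536 0.097 ]
handle side [0.476 0.103 0.131]
elbow side [0.4139 0.1411 0.097 ]
fat knob scene [0.5424 0.2568 0.133 ]
port side [ 0.5067 -0.2248  0.135 ]
[[ 0.3653 -0.1891]
 [ 0.3807 -0.3045]
 [ 0.4599 -0.1591]
 [ 0.4831 -0.3041]
 [ 0.6088 -0.2876]]
unit [ 0.5059 -0.2269] 0.1452953999763122 res [[-0.0017  0.002 ]
 [ 0.0003 -0.0014]
 [ 0.0004  0.0013]
 [-0.001  -0.0021]
 [ 0.0019  0.0002]]
```

Slim tap: square handle at scene (349,192), grasping that one. The round-knobbed fat tap is at (375,240); the pink (190,222) and yellow (495,250) lookalikes are lying down. Moving above the slim tap.

>>> {"fn": "drive_tool", "kwargs": {
  "steps": [
    [[0, 0, 0, 0, -0.124, 0], [0, 0, 0, 0, -0.124, 0], [0, 0, 0, 0, -0.124, 0], [0, 0, 0, 0, -0.124, 0], [0, 0, 0, 0, -0.124, 0], [0, 0, 0, 0, -0.124, 0], [0, 0, 0, 0, -0.124, 0], [0, 0, 0, 0, -0.124, 0], [0.75, 0, 2.8, 0, 0, 0], [0.75, 0, 2.8, 0, 0, 0], [0.75, 0, 2.8, 0, 0, 0], [0.75, 0, 2.8, 0, 0, 0], [0.75, 0, 2.8, 0, 0, 0], [0, 0, 0, 0, 0, 0], [0, 0, 0, 0, 0, 0]]
  ],
  "jaw": 6
}}

```text
time_s: 1.35
position: [0.4686, 0.1089, 0.2229]
orientation: [-0.617, -0.336, 0.347, 0.622]
wrist_force: [-0.0, -0.3, 0.6]
finger_gap: 0.0597
```

```bash
python3 - <<'E'
from h import *
s=env.state();print(s["position"],s["orientation"],R.from_quat(s["orientation"]).as_matrix().round(3))
im=env.camera("wrist")[:,:,::-1];cv2.imwrite("pics/w1.png",im)
E
```

```text
[0.46856896 0.10893482 0.22286046] [-0.616646   -0.33584614  0.34669861  0.62189642] [[ 0.534 -0.017 -0.845]
 [ 0.845 -0.001  0.534]
 [-0.01  -1.     0.014]]
```

View pics/w1.png

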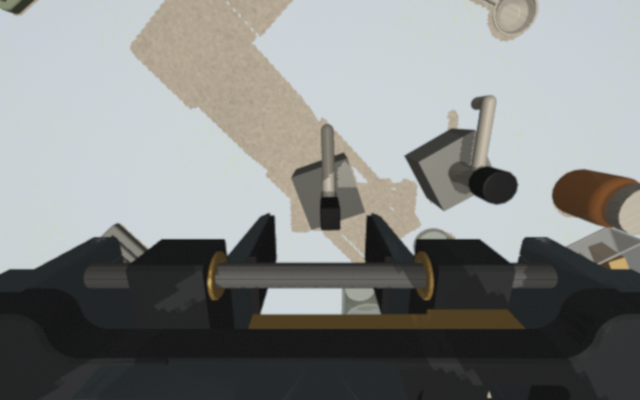

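```bash
python3 - <<'E'
import cv2
i=cv2.imread("pics/w1.png")[110:250,270:390];cv2.imwrite("pics/w1c.png",cv2.resize(cv2.convertScaleAbs(i,alpha=1.8),None,fx=4,fy=4,interpolation=cv2.INTER_CUBIC))
E
```

```text
(no output)
```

View pics/w1c.png

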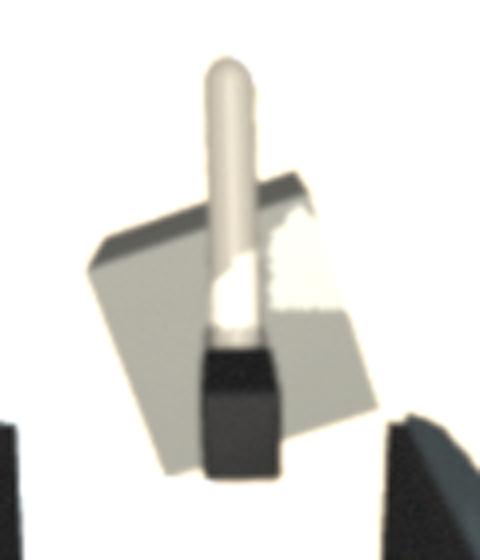

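```bash
python3 - <<'E'
from h import *
np.set_printoptions(precision=4,suppress=True)
s=env.state();P=(s["position"],s["orientation"]);Rm=R.from_quat(P[1]).as_matrix()
h=at("wrist",(330,218.3),.151,P);e=at("wrist",(327.2,125),.1,P)
d=e-h;print(h,e,np.linalg.norm(d[:2]),"tap yaw",np.arctan2(-d[1],-d[0]),"tool yaw",np.arctan2(Rm[1,0],Rm[0,0]))
a=at("wrist",(321.3,208),.151,P);b=at("wrist",(338.8,207),.151,P);d2=b-a;print("top edge",np.linalg.norm(d2),np.arctan2(d2[1],d2[0]))
t=np.array([h[0],h[1],.133]);print("tool delta cm",Rm.T@(t-P[0])*100)
# levelling: rotvec (tool) to straight-down pose with x along tap y
E
```

```text
[0.4783 0.1136 0.151 ] [0.4112 0.1535 0.1   ] 0.07805386471913292 tap yaw -0.5362817349161988 tool yaw 1.0066156290505748
top edge 0.015126568443375727 1.0691318087521342
tool delta cm [ 1.0185  8.9636 -0.6995]
```

>>> {"fn": "drive_tool", "kwargs": {
  "steps": [
    [[0.5, 0, -0.35, -0.014, -0.03, -0.01], [0.5, 0, -0.35, 0, 0, 0], [0, 0, 0, 0, 0, 0], [0, 1, 0, 0, 0, 0], [0, 1, 0, 0, 0, 0], [0, 1, 0, 0, 0, 0], [0, 1, 0, 0, 0, 0], [0, 1, 0, 0, 0, 0], [0, 0, 0, 0, 0, 0], [0, 0, 0, 0, 0, 0]]
  ]
}}

```text
time_s: 2.23
position: [0.4825, 0.109, 0.1643]
orientation: [-0.615, -0.345, 0.35, 0.616]
wrist_force: [-0.1, 0.2, -0.0]
finger_gap: 0.0598
```

```bash
python3 - <<'E'
from h import *
s=env.state();P=(s["position"],s["orientation"]);print(P,R.from_quat(P[1]).as_matrix().round(3))
im=env.camera("wrist")[:,:,::-1];cv2.imwrite("pics/w2.png",cv2.resize(cv2.convertScaleAbs(im[150:300,220:420],alpha=1.8),None,fx=4,fy=4))
E
```

```text
(array([0.48251137, 0.10895459, 0.16434769]), array([-0.61530377, -0.34527097,  0.35009184,  0.6161371 ])) [[ 0.516 -0.007 -0.856]
 [ 0.856 -0.002  0.516]
 [-0.005 -1.     0.004]]
```

View pics/w2.png

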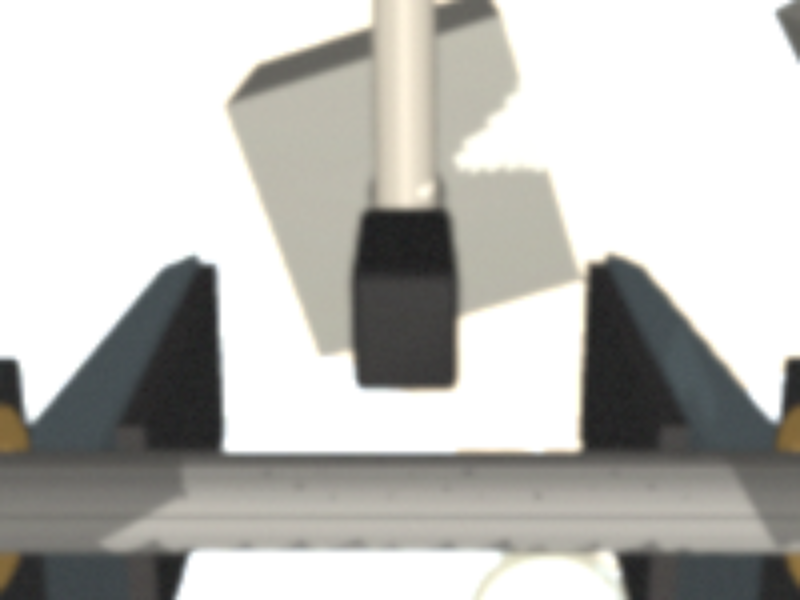

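```bash
python3 - <<'E'
from h import *
s=env.state();P=(s["position"],s["orientation"]);Rm=R.from_quat(P[1]).as_matrix()
h=at("wrist",(321.5,232.7),.151,P);t=np.array([h[0],h[1],.131]);print(h,Rm.T@(t-P[0])*100)
a=at("wrist",(309,218),.151,P);b=at("wrist",(333.5,218),.151,P);print(np.linalg.norm(a-b))
E
```

```text
[0.47876089 0.11368902 0.151     ] [0.24467103 3.33200313 0.53594825]
0.01585706738659098
```

>>> {"fn": "drive_tool", "kwargs": {
  "steps": [
    [[0.15, 0, 0.5, 0, 0, 0], [0, 0.9, 0, 0, 0, 0], [0, 0.9, 0, 0, 0, 0], [0, 0.9, 0, 0, 0, 0], [0, 0.6, 0, 0, 0, 0], [0, 0, 0, 0, 0, 0]]
  ]
}}

```text
time_s: 2.78
position: [0.479, 0.1132, 0.1292]
orientation: [-0.616, -0.346, 0.349, 0.616]
wrist_force: [-0.5, 0.3, -1.0]
finger_gap: 0.0595
```

>>> {"fn": "drive_tool", "kwargs": {
  "steps": [
    [[0, 0, 0, 0, 0, 0], [0, 0, 0, 0, 0, 0], [0, 0, 0, 0, 0, 0], [0, 0, 0, 0, 0, 0], [0, 0, 0, 0, 0, 0], [0, 0, 0, 0, 0, 0], [0, 0, 0, 0, 0, 0], [0, 0, 0, 0, 0, 0]]
  ],
  "jaw": 0.5
}}

```text
time_s: 3.45
position: [0.4796, 0.113, 0.1296]
orientation: [0.616, 0.346, -0.349, -0.615]
wrist_force: [-0.1, 0.3, -1.5]
finger_gap: 0.0181
```

>>> {"fn": "drive_tool", "kwargs": {
  "steps": [
    [[0, -0.8, 0, 0, 0, 0], [0, -1.5, 0, 0, 0, 0], [0, -1.5, 0, 0, 0, 0], [0, -1.5, 0, 0, 0, 0], [0, -1.5, 0, 0, 0, 0], [0, -2, 0, 0, 0, 0], [0, -2, 0, 0, 0, 0], [0, -2, 0, 0, 0, 0], [0, -2, 0, 0, 0, 0], [0, -2, 0, 0, 0, 0], [0, 0, 0, 0, 0, 0], [0, 0, 0, 0, 0, 0]]
  ]
}}

```text
time_s: 4.45
position: [0.4788, 0.1137, 0.3102]
orientation: [-0.616, -0.347, 0.348, 0.616]
wrist_force: [0.3, 0.5, -1.4]
finger_gap: 0.0183
```

```bash
python3 - <<'E'
from h import *
s=env.state();P=(s["position"],s["orientation"]);print(P,s["finger_gap"],s["joint_positions"].round(2),R.from_quat(P[1]).as_matrix().round(3))
E
```

```text
(array([0.47879141, 0.11371484, 0.3101862 ]), array([-0.61560134, -0.3471798 ,  0.34808595,  0.61590369])) 0.018278903362210715 [ 0.21  0.15  1.6   0.    1.4  -0.82] [[ 0.517 -0.001 -0.856]
 [ 0.856 -0.     0.517]
 [-0.001 -1.     0.001]]
```

>>> {"fn": "drive_tool", "kwargs": {
  "steps": [
    [[0, 0, 0, 0, -0.115, 0], [0, 0, 0, 0, -0.115, 0], [0, 0, 0, 0, -0.115, 0], [0, 0, 0, 0, -0.115, 0], [0, 0, 0, 0, -0.115, 0], [0, 0, 0, 0, -0.115, 0], [-2.6, 0, 0.22, 0, 0, 0], [-2.6, 0, 0.22, 0, 0, 0], [-2.6, 0, 0.22, 0, 0, 0], [-2.6, 0, 0.22, 0, 0, 0], [-2.6, 0, 0.22, 0, 0, 0], [-2.6, 0, 0.22, 0, 0, 0], [-2.6, 0, 0.22, 0, 0, 0], [-2.6, 0, 0.22, 0, 0, 0], [-2.6, 0, 0.22, 0, 0, 0], [-2.6, 0, 0.22, 0, 0, 0], [0, 0, 0, 0, 0, 0], [0, 0, 0, 0, 0, 0], [0, 0, 0, 0, 0, 0]]
  ]
}}

```text
time_s: 6.03
position: [0.4932, -0.1554, 0.2836]
orientation: [-0.437, -0.536, 0.553, 0.465]
wrist_force: [0.2, 0.7, -0.7]
finger_gap: 0.0176
```

```bash
python3 - <<'E'
from h import *
s=env.state();P=(s["position"],s["orientation"]);print(P,s["joint_positions"].round(2),R.from_quat(P[1]).as_matrix().round(3))
im=env.camera("wrist")[:,:,::-1];cv2.imwrite("pics/w3.png",im)
cv2.imwrite("pics/s3.png",env.camera("scene")[:,:,::-1])
E
```

```text
(array([ 0.49323462, -0.15540008,  0.28364386]), array([-0.43745603, -0.5356067 ,  0.55277773,  0.46496717])) [-0.32  0.22  1.57 -0.01  1.4  -2.08] [[-0.185 -0.045 -0.982]
 [ 0.983  0.006 -0.185]
 [ 0.014 -0.999  0.044]]
```

View pics/w3.png

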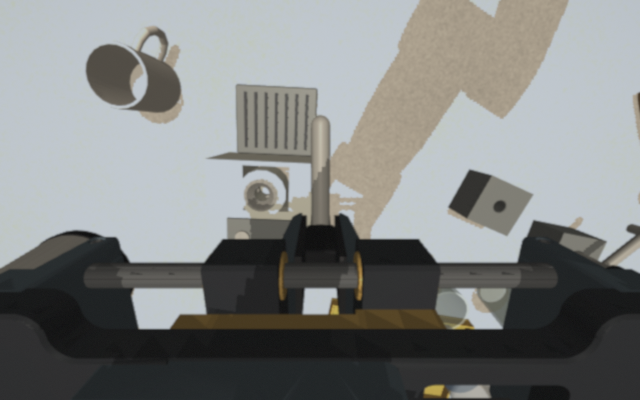

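```bash
python3 - <<'E'
import cv2
i=cv2.imread("pics/w3.png")[75:225,200:340];cv2.imwrite("pics/w3c.png",cv2.resize(i,None,fx=4,fy=4,interpolation=cv2.INTER_CUBIC))
E
```

```text
(no output)
```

View pics/w3c.png

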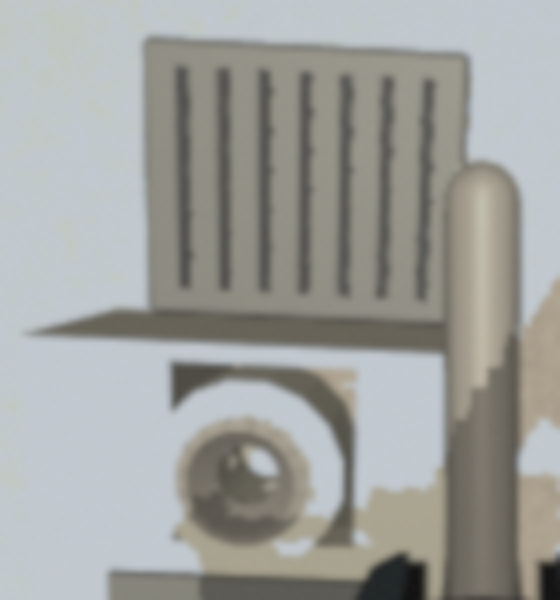

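```bash
cat >>h.py <<'E'
def level(Rm,yaw):
    "tool rotvec to straight down with tool x at yaw"
    c,s=np.cos(yaw),np.sin(yaw);T=np.array([[c,0,-s],[s,0,c],[0,-1,0]])
    return R.from_matrix(Rm.T@T).as_rotvec(),T
E
python3 - <<'E'
from h import *
np.set_printoptions(precision=4,suppress=True)
s=env.state();P=(s["position"],s["orientation"]);Rm=R.from_quat(P[1]).as_matrix()
p=at("wrist",(261.2,195.3),.135,P);a=at("wrist",(237,84.5),.012,P);b=at("wrist",(317,88.75),.012,P)
print("port",p);m=(a+b)/2-p;print(a,b,np.linalg.norm(a-b),"yaw edge",np.arctan2(*(b-a)[[0,1]][::1]*[-1,1])if 0 else np.arctan2((b-a)[1],(b-a)[0])-np.pi/2,"yaw mid",np.arctan2(-m[1],-m[0]),np.linalg.norm(m[:2]))
f=at("wrist",(205.5,158),.098,P);print("corner L",f, )
rv,T=level(Rm,1.716);print("rotvec",rv,"delta cm in new axes",T.T@(np.array([p[0],p[1],.31])-P[0])*100)
E
```

```text
port [ 0.5078 -0.2165  0.135 ]
[ 0.3838 -0.2927  0.012 ] [ 0.3677 -0.1775  0.012 ] 0.11637884264391204 yaw edge 0.13864552039428735 yaw mid 0.1396635971198654 0.13329844533946048
corner L [ 0.4835 -0.2961  0.098 ]
rotvec [-0.0434  0.0425  0.0135] delta cm in new axes [-6.3333 -2.5968 -0.5368]
```

>>> {"fn": "drive_tool", "kwargs": {
  "steps": [
    [[0, 0, 0, -0.043, 0.046, 0.0135], [0, 0, 0, 0, 0, 0], [-1.6, 0, -0.14, 0, 0, 0], [-1.6, 0, -0.14, 0, 0, 0], [-1.6, 0, -0.14, 0, 0, 0], [-1.5, 0, -0.12, 0, 0, 0], [0, 0, 0, 0, 0, 0], [0, 0, 0, 0, 0, 0]]
  ]
}}

```text
time_s: 6.8
position: [0.5089, -0.2107, 0.2845]
orientation: [0.458, 0.538, -0.537, -0.46]
wrist_force: [-0.5, 0.5, -1.1]
finger_gap: 0.0177
```

```bash
python3 - <<'E'
from h import *
np.set_printoptions(precision=4,suppress=True)
s=env.state();P=(s["position"],s["orientation"]);Rm=R.from_quat(P[1]).as_matrix();print(P[0],s["wrist_force"])
rv,T=level(Rm,1.711);print("rotvec",rv,"delta cm",T.T@(np.array([.5078,-.2165,.27])-P[0])*100)
a=env.camera("scene");b=env.camera("side");cv2.imwrite("pics/scene4.png",a[:,:,::-1]);cv2.imwrite("pics/side4.png",b[:,:,::-1])
k=lambda i,x,y:cv2.resize(i[y:y+120,x:x+80],None,fx=5,fy=5,interpolation=cv2.INTER_CUBIC)
def pf(n,p):
    m=env.camera_model(n);q=np.linalg.inv(np.array(m["extrinsics"]))@np.append(p,1);return int(m["fx"]*q[0]/q[2]+m["cx"]),int(m["fy"]*q[1]/q[2]+m["cy"])
u=pf("scene",[.508,-.2165,.16]);v=pf("side",[.508,-.2165,.16]);print(u,v)
cv2.imwrite("pics/c4.png",np.hstack([k(a,u[0]-40,u[1]-65),k(b,v[0]-40,v[1]-65)])[:,:,::-1])
E
```

```text
[ 0.5089 -0.2107  0.2845] [-0.4634  0.5327 -1.1406]
rotvec [-0.0013  0.017   0.0032] delta cm [-0.5613  1.4537  0.1861]
(258, 129) (370, 248)
```

View pics/c4.png

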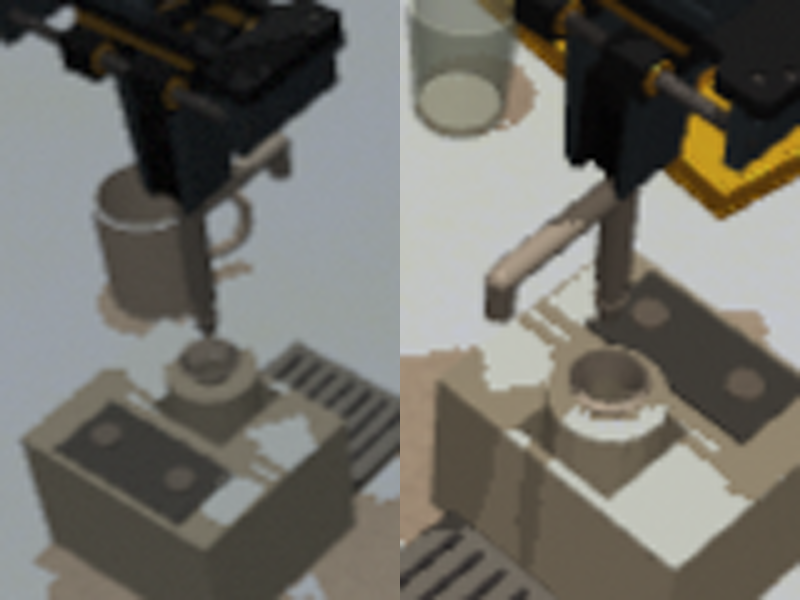

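```bash
python3 - <<'E'
from h import *
np.set_printoptions(precision=4,suppress=True)
Q=lambda u,o:(o[0]-40+u[0]/5-.4,o[1]-65+u[1]/5-.4)
for n,o,t,p in (("scene",(258,129),(207,336),(208,358)),("side",(370,248),(213,316),(209,377))):
    a=at(n,Q(t,o),.165,);b=at(n,Q(p,o),.135);print(n,"tip",a,"port",b,"need",b-a)
E
```

```text
scene tip [ 0.5143 -0.2074  0.165 ] port [ 0.5083 -0.2195  0.135 ] need [-0.006 -0.012 -0.03 ]
side tip [ 0.5124 -0.2148  0.165 ] port [ 0.5061 -0.2233  0.135 ] need [-0.0063 -0.0086 -0.03  ]
```

>>> {"fn": "drive_tool", "kwargs": {
  "steps": [
    [[-0.75, 0, 0.4, 0, 0.017, 0.003], [0, 0.9, 0, 0, 0, 0], [0, 0.9, 0, 0, 0, 0], [0, 0.8, 0, 0, 0, 0], [0, 0, 0, 0, 0, 0], [0, 0, 0, 0, 0, 0]]
  ]
}}

```text
time_s: 7.4
position: [0.5045, -0.2167, 0.2553]
orientation: [-0.462, -0.534, 0.535, 0.464]
wrist_force: [-0.5, 0.4, -1.6]
finger_gap: 0.0176
```

```bash
python3 - <<'E'
from h import *
np.set_printoptions(precision=4,suppress=True)
s=env.state();P=(s["position"],s["orientation"]);Rm=R.from_quat(P[1]).as_matrix();print(P[0],s["wrist_force"])
rv,T=level(Rm,1.711);print("rotvec",rv)
a=env.camera("scene");b=env.camera("side")
k=lambda i,x,y:cv2.resize(i[y:y+60,x:x+40],None,fx=10,fy=10,interpolation=cv2.INTER_CUBIC)
cv2.imwrite("pics/c5.png",cv2.convertScaleAbs(np.hstack([k(a,258-20,129-30),k(b,370-20,248-30)])[:,:,::-1],alpha=1.4))
E
```

```text
[ 0.5045 -0.2167  0.2553] [-0.4647  0.4025 -1.6224]
rotvec [-0.0029  0.0012  0.0015]
```

View pics/c5.png

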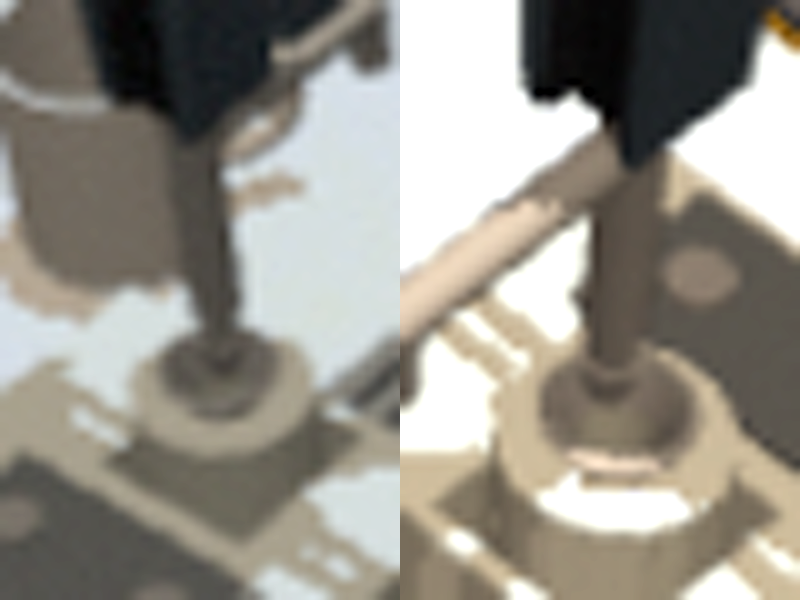

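```bash
python3 - <<'E'
from h import *
np.set_printoptions(precision=4,suppress=True)
Q=lambda u,o:(o[0]-20+u[0]/10-.45,o[1]-30+u[1]/10-.45)
for n,o,t,p in (("scene",(258,129),(219,358),(219,374)),("side",(370,248),(209,388),(216,405))):
    a=at(n,Q(t,o),.136);b=at(n,Q(p,o),.135);d=b-a;print(n,"tip",a,"port",b,"need",d,"tool x,z",-.1397*d[0]+.99*d[1],-.99*d[0]-.14*d[1])
E
```

```text
scene tip [ 0.5061 -0.2208  0.136 ] port [ 0.5099 -0.2165  0.135 ] need [ 0.0038  0.0043 -0.001 ] tool x,z 0.0037310386868579515 -0.004386778279937629
side tip [ 0.5069 -0.2189  0.136 ] port [ 0.5056 -0.2231  0.135 ] need [-0.0013 -0.0042 -0.001 ] tool x,z -0.003948625701027325 0.0018585643876125467
```

>>> {"fn": "drive_tool", "kwargs": {
  "steps": [
    [[0, 0, -0.2, -0.003, 0.001, 0.0015], [0, 0.4, 0, 0, 0, 0], [0, 0.4, 0, 0, 0, 0], [0, 0.4, 0, 0, 0, 0], [0, 0.3, 0, 0, 0, 0], [0, 0, 0, 0, 0, 0]]
  ]
}}

```text
time_s: 8.0
position: [0.5074, -0.2176, 0.2416]
orientation: [-0.465, -0.534, 0.534, 0.462]
wrist_force: [-0.2, -0.6, 1.6]
finger_gap: 0.0177
```

>>> {"fn": "drive_tool", "kwargs": {
  "steps": [
    [[0, 0.3, 0, 0, 0, 0], [0, 0.3, 0, 0, 0, 0], [0, 0.2, 0, 0, 0, 0], [0, 0, 0, 0, 0, 0]]
  ]
}}

```text
time_s: 8.33
position: [0.5059, -0.2188, 0.2328]
orientation: [-0.465, -0.532, 0.536, 0.462]
wrist_force: [-1.8, -1.4, 0.6]
finger_gap: 0.0177
```

```bash
cat >>h.py <<'E'
def show(yaw=1.711):
    np.set_printoptions(precision=4,suppress=True)
    s=env.state();Rm=R.from_quat(s["orientation"]).as_matrix();rv,T=level(Rm,yaw)
    print(s["time_s"],s["position"],"F tool",T.T@s["wrist_force"],"M",s["moment"],"rv",rv,"tiltdeg",np.degrees(np.arccos(-Rm[2,1])))
E
python3 -c "from h import *;show()"
```

```text
8.3333 [ 0.5059 -0.2188  0.2328] F tool [-1.1712 -0.6075  2.0127] M [-0.1524  0.277   0.0076] rv [-0.0007  0.0008 -0.0065] tiltdeg 0.37511421818332835
```

>>> {"fn": "drive_tool", "kwargs": {
  "steps": [
    [[0, 0.3, 0.1, 0, 0, -0.006], [0, 0.3, 0, 0, 0, 0], [0, 0.3, 0, 0, 0, 0], [0, 0.3, 0, 0, 0, 0], [0, 0, 0, 0, 0, 0]]
  ]
}}

```text
time_s: 8.75
position: [0.5045, -0.2197, 0.219]
orientation: [-0.463, -0.533, 0.535, 0.464]
wrist_force: [-2.1, -1.8, -0.6]
finger_gap: 0.0178
```

```bash
python3 -c "from h import *;show()"
```

```text
8.75 [ 0.5045 -0.2197  0.219 ] F tool [-1.442   0.6205  2.3183] M [-0.3663  0.439   0.0008] rv [-0.0017  0.0007 -0.0008] tiltdeg 0.10897160226105183
```

>>> {"fn": "drive_tool", "kwargs": {
  "steps": [
    [[0, 0.25, 0, 0, 0, 0], [0, 0.25, 0, 0, 0, 0], [0, 0, 0, 0, 0, 0]]
  ]
}}

```text
time_s: 9.0
position: [0.5046, -0.2201, 0.2142]
orientation: [-0.464, -0.533, 0.535, 0.463]
wrist_force: [-1.8, -2.3, 0.6]
finger_gap: 0.0178
```

```bash
python3 -c "from h import *;show()"
```

```text
9.0 [ 0.5046 -0.2201  0.2142] F tool [-2.0063 -0.6215  2.1077] M [-0.4721  0.4982  0.0091] rv [-0.0014  0.001  -0.0021] tiltdeg 0.1470331684804276
```

>>> {"fn": "drive_tool", "kwargs": {
  "steps": [
    [[0, 0.25, 0, 0, 0, 0], [0, 0.25, 0, 0, 0, 0], [0, 0, 0, 0, 0, 0]]
  ]
}}

```text
time_s: 9.25
position: [0.505, -0.2204, 0.2101]
orientation: [-0.464, -0.533, 0.535, 0.462]
wrist_force: [-2.7, -1.5, 3.8]
finger_gap: 0.0176
```

```bash
python3 -c "from h import *;show()"
```

```text
9.25 [ 0.505  -0.2204  0.2101] F tool [-1.0623 -3.767   2.884 ] M [-0.384   0.6303 -0.0036] rv [ 0.0002  0.0011 -0.0034] tiltdeg 0.1936475386437389
```

>>> {"fn": "drive_tool", "kwargs": {
  "steps": [
    [[0, 0.3, 0, 0, 0, 0], [0, 0.3, 0, 0, 0, 0], [0, 0, 0, 0, 0, 0]]
  ]
}}

```text
time_s: 9.5
position: [0.505, -0.2203, 0.207]
orientation: [-0.465, -0.534, 0.535, 0.462]
wrist_force: [-3.5, -0.2, 6.3]
finger_gap: 0.018
```

```bash
python3 -c "from h import *;show()"
```

```text
9.5 [ 0.505  -0.2203  0.207 ] F tool [ 0.2751 -6.2895  3.4824] M [-0.2586  0.8935  0.018 ] rv [ 0.0019  0.0013 -0.0045] tiltdeg 0.27822152470785044
```

>>> {"fn": "drive_tool", "kwargs": {
  "steps": [
    [[0, 0.4, 0.1, 0, 0, -0.004], [0, 0.4, 0, 0, 0, 0], [0, 0.4, 0, 0, 0, 0], [0, 0, 0, 0, 0, 0]]
  ]
}}

```text
time_s: 9.83
position: [0.5059, -0.2203, 0.2034]
orientation: [0.467, 0.536, -0.532, -0.46]
wrist_force: [-5.2, -1.1, 9.7]
finger_gap: 0.0176
```

```bash
python3 -c "from h import *;show()"
```

```text
9.8333 [ 0.5059 -0.2203  0.2034] F tool [-0.3812 -9.7169  5.2871] M [-0.1222  1.3489 -0.0826] rv [ 0.0112  0.001  -0.0038] tiltdeg 0.6812248258655794
```

>>> {"fn": "drive_tool", "kwargs": {
  "steps": [
    [[0, 0.15, 0.2, 0.012, 0, -0.004], [0, 0.15, 0.1, 0, 0, 0], [0, 0, 0, 0, 0, 0]]
  ]
}}

```text
time_s: 10.08
position: [0.506, -0.2205, 0.2062]
orientation: [0.467, 0.536, -0.532, -0.461]
wrist_force: [-4.3, -1.5, 7.2]
finger_gap: 0.0181
```

```bash
python3 -c "from h import *;show()"
```

```text
10.0833 [ 0.506  -0.2205  0.2062] F tool [-0.8877 -7.1548  4.475 ] M [-0.2851  1.2331 -0.0171] rv [ 0.0101  0.0003 -0.0026] tiltdeg 0.5978445360717459
```

>>> {"fn": "drive_tool", "kwargs": {
  "steps": [
    [[0, 0.5, 0.2, 0.01, 0, -0.003], [0, 0.6, 0.2, 0.01, 0, 0], [0, 0.7, 0.2, 0.01, 0, 0]]
  ]
}}

```text
time_s: 10.33
position: [0.5066, -0.2207, 0.1972]
orientation: [-0.465, -0.533, 0.534, 0.463]
wrist_force: [-1.3, 0.4, 15.8]
finger_gap: 0.0178
```

```bash
python3 -c "from h import *;show()"
```

```text
10.3333 [ 0.5066 -0.2207  0.1972] F tool [  0.5783 -15.808    1.261 ] M [0.2059 0.1065 0.0278] rv [ 0.001  -0.0017 -0.0039] tiltdeg 0.23121291083878942
```

>>> {"fn": "drive_tool", "kwargs": {
  "steps": [
    [[0, 0.8, 0, 0, 0, -0.003], [0, 0.9, 0, 0, 0, 0]]
  ]
}}

```text
time_s: 10.5
position: [0.5104, -0.2204, 0.1881]
orientation: [0.469, 0.536, -0.531, -0.46]
wrist_force: [-8.8, 1.4, 30.3]
finger_gap: 0.0179
```

```bash
python3 -c "from h import *;show()"
```

```text
10.5 [ 0.5104 -0.2204  0.1881] F tool [  2.6299 -30.342    8.4864] M [ 0.8291  1.6762 -0.0235] rv [ 0.0135 -0.0024 -0.0042] tiltdeg 0.8116547108006625
```

>>> {"fn": "drive_tool", "kwargs": {
  "steps": [
    [[0, -0.3, 0.1, 0.013, 0, -0.004], [0, -0.3, 0.1, 0, 0, 0], [0, -0.3, 0, 0, 0, 0], [0, -0.3, 0, 0, 0, 0], [0, 0, 0, 0, 0, 0]]
  ]
}}

```text
time_s: 10.92
position: [0.5104, -0.2197, 0.2044]
orientation: [0.467, 0.535, -0.531, -0.462]
wrist_force: [-1.3, -1.3, -0.2]
finger_gap: 0.0181
```

```bash
python3 -c "from h import *;show()"
```

```text
10.9167 [ 0.5104 -0.2197  0.2044] F tool [-1.1524  0.2044  1.4798] M [-0.3768  0.452  -0.0157] rv [ 0.0085 -0.0028 -0.0013] tiltdeg 0.4919293065961368
```

>>> {"fn": "drive_tool", "kwargs": {
  "steps": [
    [[0, -0.3, 0, 0.008, 0, -0.001], [0, -0.3, 0, 0, 0, 0], [0, -0.2, 0, 0, 0, 0]]
  ]
}}

```text
time_s: 11.17
position: [0.5107, -0.2194, 0.2094]
orientation: [0.464, 0.533, -0.533, -0.465]
wrist_force: [0.2, -2.6, -6.0]
finger_gap: 0.0175
```

```bash
python3 -c "from h import *;show()"
```

```text
11.1667 [ 0.5107 -0.2194  0.2094] F tool [-2.5814  6.0232  0.1402] M [-0.5276 -0.1436  0.0217] rv [-0.0015 -0.0031  0.0018] tiltdeg 0.13240652427328067
```

>>> {"fn": "drive_tool", "kwargs": {
  "steps": [
    [[0, -0.25, 0, 0, 0, 0], [0, -0.2, 0, 0, 0, 0], [0, -0.15, 0, 0, 0, 0], [0, -0.15, 0, 0, 0, 0]]
  ]
}}

```text
time_s: 11.5
position: [0.5109, -0.2195, 0.213]
orientation: [-0.462, -0.533, 0.533, 0.467]
wrist_force: [1.2, -2.3, -12.5]
finger_gap: 0.0178
```

```bash
python3 - <<'E'
from h import *
show()
a=env.camera("scene");b=env.camera("side");cv2.imwrite("pics/scene6.png",a[:,:,::-1]);cv2.imwrite("pics/side6.png",b[:,:,::-1]);show()
E
```

```text
11.5 [ 0.5109 -0.2195  0.213 ] F tool [-2.4011 12.4507 -0.8695] M [-0.6811 -0.5139 -0.0324] rv [-0.0046 -0.003   0.0038] tiltdeg 0.34208107002276217
11.6 [ 0.5109 -0.2196  0.2133] F tool [-3.3663 10.8083 -0.7277] M [-0.622  -0.4997  0.0113] rv [-0.0044 -0.0031  0.0036] tiltdeg 0.32640937978487405
```

>>> {"fn": "drive_tool", "kwargs": {
  "steps": [
    [[0, 0, 0, 0, 0, 0], [0, 0.2, 0, 0, 0, 0], [0, 0.2, 0, 0, 0, 0], [0, 0.1, 0, -0.004, -0.003, 0.003], [0, 0, 0, 0, 0, 0]]
  ]
}}

```text
time_s: 12.02
position: [0.5106, -0.2194, 0.2095]
orientation: [0.464, 0.534, -0.534, -0.464]
wrist_force: [0.7, -1.8, -5.0]
finger_gap: 0.0177
```

```bash
python3 -c "from h import *;show()"
```

```text
12.0167 [ 0.5106 -0.2194  0.2095] F tool [-1.8575  4.9858 -0.4859] M [-0.483  -0.1847 -0.041 ] rv [0.0003 0.0001 0.0004] tiltdeg 0.026821368385634464
```

>>> {"fn": "drive_tool", "kwargs": {
  "steps": [
    [[0, 0.2, 0, 0, 0, 0], [0, 0.15, 0, 0, 0, 0], [0, 0.05, 0, 0, 0, 0], [0, 0, 0, 0, 0, 0]]
  ]
}}

```text
time_s: 12.35
position: [0.5105, -0.2193, 0.2074]
orientation: [0.464, 0.534, -0.533, -0.463]
wrist_force: [-1.1, -1.6, -2.5]
finger_gap: 0.0178
```

```bash
python3 -c "from h import *;show()"
```

```text
12.35 [ 0.5105 -0.2193  0.2074] F tool [-1.4346  2.5265  1.3439] M [-0.3961  0.092   0.0521] rv [ 0.002   0.0002 -0.0008] tiltdeg 0.12656638639849138
```

>>> {"fn": "drive_tool", "kwargs": {
  "steps": [
    [[0, 0.15, 0, 0, 0, 0], [0, 0, 0, 0, 0, 0]]
  ]
}}

```text
time_s: 12.52
position: [0.5105, -0.2193, 0.2066]
orientation: [0.465, 0.534, -0.533, -0.463]
wrist_force: [0.3, -1.8, -2.2]
finger_gap: 0.0178
```

>>> {"fn": "drive_tool", "kwargs": {
  "steps": [
    [[0, 0, 0, 0, 0, 0], [0, 0, 0, 0, 0, 0], [0, 0, 0, 0, 0, 0], [0, 0, 0, 0, 0, 0], [0, 0, 0, 0, 0, 0], [0, 0, 0, 0, 0, 0]]
  ],
  "jaw": 6
}}

```text
time_s: 13.02
position: [0.5126, -0.2174, 0.2084]
orientation: [0.466, 0.536, -0.531, -0.462]
wrist_force: [-0.2, -0.6, -0.6]
finger_gap: 0.0552
```

>>> {"fn": "drive_tool", "kwargs": {
  "steps": [
    [[0, -0.5, 0, 0, 0, 0], [0, -1, 0, 0, 0, 0], [0, -1.5, 0, 0, 0, 0], [0, -2, 0, 0, 0, 0], [0, -2, 0, 0, 0, 0], [0, -2, 0, 0, 0, 0], [0, -2, 0, 0, 0, 0], [0, 0, 0, 0, 0, 0]]
  ]
}}

```text
time_s: 13.68
position: [0.5114, -0.2173, 0.3278]
orientation: [0.466, 0.537, -0.531, -0.462]
wrist_force: [0.3, -0.4, 0.3]
finger_gap: 0.0602
```

```bash
python3 - <<'E'
from h import *
show()
a=env.camera("scene");b=env.camera("side")
b6=cv2.imread("pics/side6.png")[:,:,::-1]
k=lambda i,x,y:cv2.resize(i[y:y+110,x:x+53],None,fx=5,fy=5,interpolation=cv2.INTER_CUBIC)
cv2.imwrite("pics/c7.png",cv2.convertScaleAbs(np.hstack([k(a,230,75),k(b6,345,180),k(b,345,180)])[:,:,::-1],alpha=1.3))
E
```

```text
13.6833 [ 0.5114 -0.2173  0.3278] F tool [-0.3923 -0.3105 -0.2177] M [ 0.0901 -0.0366 -0.0082] rv [ 0.0098 -0.0007  0.0019] tiltdeg 0.574086615427495
```

View pics/c7.png

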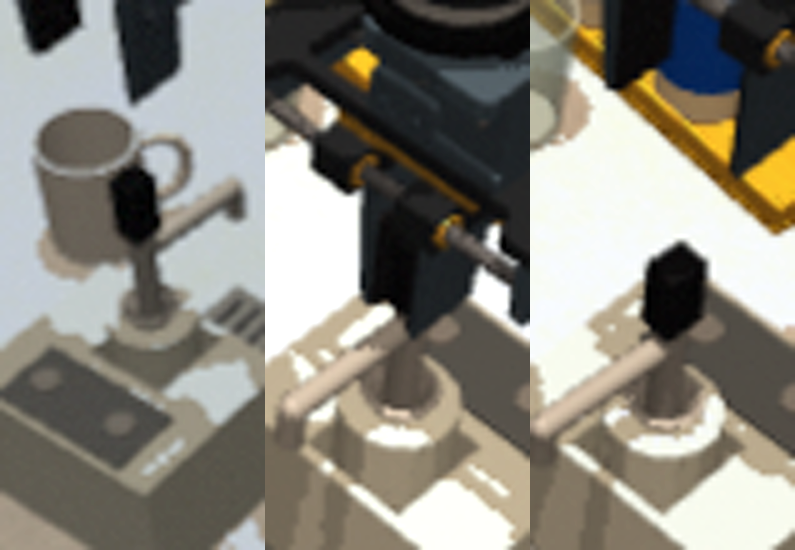

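```bash
python3 -c "
from h import *
env.sign_off();show()"
```

```text
the job is handed in; nothing more can be done
the job is handed in; nothing more can be done
```

The slim tap is standing in the filter's push-in port with its outlet over the drip tray. I let go, backed the gripper off, and handed the job in at about 14 s of the 64 s allowed. `sign_off` gives no verdict, so success is my reading of the checks below.

- **Push home:** I pushed to 30 N, which put the head on its lower stop. The measured tool height then was 188.1 mm, against 188.3 mm expected for a tap fully home, so the tap did not slip in the grip.
- **Pull test:** I pulled to about 10 N (12.5 N on the reading, including about 1.4 N of tap weight and offset). By tool height, the head rose about 6 mm and the grip held. The side pictures also show the head higher during the pull than after release.
- **Release:** The last picture shows the tap upright with the head back down and the gripper clear. The wrist force is near zero. I judged the head's rest height only from that picture and the tool height.

**Disagreements:**
- The side camera put positions about 10 mm off in y compared with the wrist camera, so I went by the wrist camera and by relative measurements.
- The upward force during insertion began later than the stated ball level suggested.
- The sideways force was about 5 N partway in, and I eased it off. It was back up to about 8 N at the 30 N peak and had fallen to about 1.5 N once I relaxed the push.

I did not touch the fat tap or any other bystander, but I did not measure their positions at the end.

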